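# Take the squeeze-and-turn safety cap off a chemical jar

## Task

Open the jar that is clamped in the wooden holder: squeeze the cap's two side tabs inward, just firmly enough and never so far that they crack, turn the cap anticlockwise until you feel it meet its end stop, without forcing it, and lift it straight off. Then set the cap down gently, top side up, wholly on the glass of the flat clip frame without shoving the frame, and let go; leave the two brown bottles and the measuring cup where they are.

Things in the scene. Friction and masses are not known exactly. Their poses are not given: they have to be found in the camera images.
- jar: White jar, 80 mm across, held in a plywood block 130x130x24 mm with a dark steel band, fast to the table; it cannot turn. Origin on the jar's axis at table height, z up. Its shoulder is 85 mm up; the neck (26 mm across, 32 mm high, under the cap at first) stands on it. More than 30 N between cap and jar (pulling on lips that still hold, or about 0.3 N m against the end stop) damages it.
- mouth (a point): Centre of the jar's mouth, the top of its neck, 117 mm above the table. Two lugs in the cap lie under two lips of the neck, so the cap lifts only after turning. How the neck stands on the jar is NOT shown by any pose: it differs by up to 20 degrees either way and must be felt. Two fins on the shoulder catch the feet of tabs that are not squeezed.
- cap_grip (a point): Point on the grey cap's axis at half height of its two tabs, 34 mm above the cap's lower rim, 121 mm above the table at first. z up; the tabs stand at +y and -y: upright paddles 22 mm wide (along x), 24 mm high, outer faces 64 mm apart when free, to be taken between the fingers from above. Keep fingertips above the cap's flange, whose top is 23 mm below this point.
- cap: The same cap, 80 g, flange 61 mm across. Origin on its axis at the lower rim, axes as cap_grip. Turned anticlockwise (from above) from its start, tabs' feet meet the fins after 2 to 42 degrees, lugs come free after 30 to 71, springy end stop 6 degrees later: 5 N m/rad for 6 degrees, then hard. Lift off at the stop or up to 4 degrees before. Drag up to 0.1 N m before the stop. 1 mm side play.
- tab_left (a joint): How far the tab on the cap's +y side is pushed in (m): 0 free, 0.0095 at the very end. Spring: 3 N at first touch, then 3 N more for each mm (12 N at 3 mm, 18 N at 5 mm). Over 3 mm its foot clears the fin; pushed in more than 8 mm (27 N) it cracks.
- tab_right (a joint): The same for the tab on the cap's -y side.
- glass_frame: Clip frame lying flat on the table, 150 mm (its x) by 197 mm (its y), with wooden edge and a pale glazed print; origin at the centre of its underside, z up. The glass, on which the cap shall stand, is 10 mm above the origin and 150 x 190 mm; a press of more than 25 N breaks it. Loose, 0.3 kg.
- bottle_big: Brown glass bottle with black cap, 60 mm across, 130 mm tall, standing; origin at the centre of its underside. Leave alone.
- bottle_small: Brown glass bottle with black cap, 54 mm across, 118 mm tall, standing; origin at the centre of its underside. Leave alone.
- cup: Clear plastic measuring cup, 67 mm across, 74 mm tall; origin at the centre of its underside. Leave alone.
There are look-alikes about, which are no part of the job. There is more than one size of the jar; the one meant has the size given above.

How it is judged:
By the outcome, as a careful person would: the job done as asked, in the order asked, and still so for the second after the job is handed in, with the robot touching nothing.
It also fails if it takes over 70 s, if anything falls off the work surface, if the arm or the gripper's body presses on something with over 40 N, if the wrist force passes 120 N, or if a joint passes its speed limit or range.

## Robot

A 6-joint arm with a two-finger parallel gripper is mounted at the origin on a cart in front of the work surface, level with it; the furniture and walls round the work are solid. World frame = base frame: x ahead of the robot, y to its left, z up, the work surface at z = 0. Lengths are in mm, angles in rad, forces in N, time in s.
With the tool pointing down it reaches from about 300 to 850 mm from the base axis. Payload 5.4 kg.
Tool frame: the origin (TCP) lies midway between the tips of the shut fingers; the grasp point (between the pads) lies 19 mm behind it; z points along the fingers, x is the direction in which the jaws open and shut, and the axes are right-handed (so a half turn about z gives the same grasp; the last joint's range is limited). The gripper opens to 85 mm and grips with 20 to 120 N. Pads are 22 mm wide; open, the fingers measure 114 mm over their backs; the gripper's body (76 mm by 85 mm) begins 54 mm behind the grasp point. The pads swing forward as they close: fully open they stand 13 mm farther back than shut.
Start: joints at [-1.452, 0.158, 1.597, -0, 1.386, -0.21], TCP at [185.648, -544.188, 231.299] pointing down, gripper open.
Joint ranges: [-2.91, 2.91], [-0.94, 2.29], [0.18, 2.7], [-1.29, 4.43], [0.17, 2.64], [-3, 3]. Speed limits (rad/s): [2.57, 2.57, 3.14, 3.14, 3.14, 3.14].

## Interface

Orientations are given as a 3x3 rotation matrix whose columns are the frame's x, y, z axes.
In Python, from bench import bot gives the robot as it stands.
- The arm moves only by the shell command python3 -m creep 'ROWS' [FORCE]. ROWS is JSON, a list of rows, each a list of 7 numbers: the turn, a rotation vector about the world's x, y, z in rad, then the shift along the world's x, y, z in cm, then the opening, from -1 (shut) to 1 (fully open). A call has 1 to 8 rows; each row is the pose to reach, as a shift and turn from the pose measured when the call began; what a row does not reach only later rows make up. A row lasts 1/10 s, in which the tool goes at most 50 mm and 8.59 degrees, less where a joint would pass 70% of its speed; a pose out of reach is approached as far as the arm can. A call with a gripper value outside its range is refused whole. The fingers move at their own pace and stop on an object; FORCE is the grip in N (left out, the last holds). Time passes only in rows, so rows that repeat a pose let the fingers close. It gives the time, the measured TCP pose, the force and the opening at its end, in the units of the state.
- bot.read_state(): the state, without advancing time (a new reading comes with each control period).
- bot.grab_frame(name): name is "scene" or "top" or "wrist"; returns (picture, depth): 420x560x3 uint8, blue, green, red; 420x560 float32, mm along the optical axis (not along the pixel's ray), 0 where there is no reading.
- bot.camera_params(name): a dict with "intrinsics" (3x3 intrinsics, pixels), "world_to_cam" (4x4, takes a point from world to camera coordinates); the wrist camera has in their place "T_tool_cam" (4x4, takes a point from camera to tool coordinates, whose origin is the TCP and whose axes are the tool frame's). Camera axes: x right, y down, z forward; pixel columns grow to the right and rows downward; lengths in mm; the calibration is good to about 2 mm. A picture is of the moment at which its call begins: read the wrist's pose just before it. camera_params takes no time and is no camera call.
- bot.hand_in(): hands the job in, once; it reports no verdict.
The state is a dict: "time": time; "joint_positions": joint angles; "joint_velocities": joint speeds; "tau": joint torques, N m; "position": TCP position; "tool_rot": TCP orientation; "ft_force": force on the tool from outside, world axes, zero at the start; "ft_torque": the same for the moment, N m; "opening": finger opening in mm.
Only numpy, scipy, OpenCV 4.12 (cv2) and the standard library are available. Lean on these libraries where they do the work, as an engineer would, in place of code of your own. Each camera call takes 0.05 s, during which the arm holds its last target.

## Working session

There is one attempt and no reset: what is moved stays moved. The work goes in short steps, Python scripts to look and compute and a shell command to move; the robot and the scene stay as the last step left them, time stands still between calls to the robot, and variables do not carry over. Pictures are saved under pics/ and viewed, and the job is handed in when it is done.

```bash
ls; mkdir -p pics
python3 - <<'E'
from bench import bot
import cv2,numpy as np
s=bot.read_state()
print(s)
for n in ("scene","top","wrist"):
    im,d=bot.grab_frame(n)
    cv2.imwrite(f"pics/{n}0.png",im); np.save(f"pics/{n}0.npy",d)
    print(n,bot.camera_params(n))
E
```

```text
pics
{'time': 0.0, 'joint_positions': array([-1.45206051e+00,  1.59041124e-01,  1.59827799e+00, -2.71184729e-05,
        1.38618838e+00, -2.10117876e-01]), 'joint_velocities': array([ 3.98785466e-05,  1.08488577e-03, -7.69702723e-05,  1.03163804e-03,
       -5.66057364e-04,  9.65651796e-04]), 'tau': array([ 2.86815848e-04, -3.96004844e+01, -3.31429160e+01, -2.97715924e-04,
        8.58093059e-03, -8.39379425e-06]), 'position': array([ 185.58871868, -543.57404738,  230.2984363 ]), 'tool_rot': array([[ 3.22962860e-01, -9.46411605e-01, -2.53295720e-04],
       [-9.46409775e-01, -3.22962744e-01,  1.89819583e-03],
       [-1.87827964e-03, -3.73325210e-04, -9.99998166e-01]]), 'ft_force': array([-0.70089079,  0.5239769 ,  0.30531498]), 'ft_torque': array([-0.02007852, -0.01521254, -0.04321827]), 'opening': 84.99523431232959}
scene {'intrinsics': array([[504.4589754 ,   0.        , 284.48798335],
       [  0.        , 504.4589754 , 217.28389741],
       [  0.        ,   0.        ,   1.        ]]), 'world_to_cam': array([[-5.72132247e-01, -8.20139626e-01, -5.97374949e-03,
         2.54866818
[... 627 characters left out ...]
    [ 2.14680741e-01,  1.29748505e-02, -9.76598092e-01,
         9.22396822e+02],
       [ 0.00000000e+00,  0.00000000e+00,  0.00000000e+00,
         1.00000000e+00]])}
wrist {'intrinsics': array([[364.83278992,   0.        , 278.23965353],
       [  0.        , 364.83278992, 202.21000891],
       [  0.        ,   0.        ,   1.        ]]), 'T_tool_cam': array([[ 9.99999730e-01, -6.71393602e-04,  2.99209070e-04,
        -6.03307411e-01],
       [ 5.50398056e-04,  9.53749163e-01,  3.00603114e-01,
        -7.62088090e+01],
       [-4.87193408e-04, -3.00602868e-01,  9.53749274e-01,
        -1.42468764e+02],
       [ 0.00000000e+00,  0.00000000e+00,  0.00000000e+00,
         1.00000000e+00]])}
```

View pics/scene0.png

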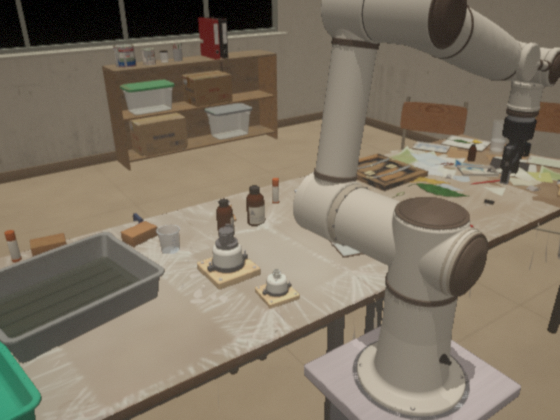

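View pics/top0.png

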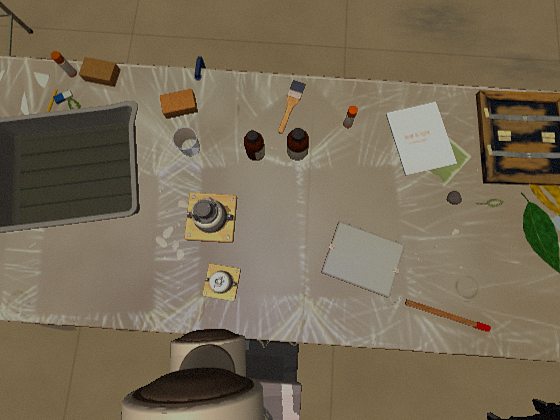

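View pics/wrist0.png

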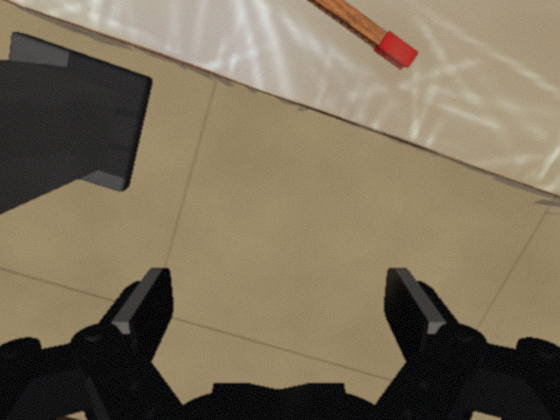

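The top view shows two jars in plywood holders, at px (210,215) and (221,282), and two flat pale rectangles, at (363,260) and (420,138). I'll measure both pairs and enlarge crops of them.

```bash
cat > h.py <<'E'
import numpy as np,cv2
from bench import bot
def cloud(name,d,T=None):
    p=bot.camera_params(name);K=p["intrinsics"]
    v,u=np.mgrid[:d.shape[0],:d.shape[1]]
    P=np.stack([(u-K[0,2])/K[0,0]*d,(v-K[1,2])/K[1,1]*d,d],-1)
    if name=="wrist": M=T@p["T_tool_cam"]
    else: M=np.linalg.inv(p["world_to_cam"])
    W=P@M[:3,:3].T+M[:3,3]; W[d==0]=np.nan
    return W
def tool(s):
    T=np.eye(4);T[:3,:3]=s["tool_rot"];T[:3,3]=s["position"];return T
E
python3 - <<'E'
from h import *
im=cv2.imread("pics/top0.png");d=np.load("pics/top0.npy");W=cloud("top",d)
np.set_printoptions(precision=1,suppress=True)
for n,(u0,u1,v0,v1) in dict(jarA=(180,245,185,250),jarB=(198,248,258,305),frame=(315,410,215,305),book=(380,460,95,180)).items():
    w=W[v0:v1,u0:u1].reshape(-1,3);w=w[np.isfinite(w[:,0])]
    print(n,"zmax",np.nanmax(w[:,2]))
    for lo,hi in [(3,16),(16,32),(75,95),(95,108),(108,150)]:
        q=w[(w[:,2]>lo)&(w[:,2]<hi)]
        if len(q)>30:
            r=cv2.minAreaRect(q[:,:2].astype(np.float32)); print(lo,hi,len(q),np.median(q[:,2]),r)
for n,(u,v) in dict(b1=(254,140),b2=(298,138),cup=(187,141)).items():
    print(n,W[v-12:v+12:6,u].round(0))
c=[cv2.resize(im[a:a+100,b:b+130],(390,300),interpolation=cv2.INTER_CUBIC) for a,b in((170,150),(240,160),(210,300),(90,360))]
cv2.imwrite("pics/crop1.png",np.vstack([np.hstack(c[:2]),np.hstack(c[2:])]))
E
```

```text
jarA zmax 135.45618307372047
3 16 494 4.176579639357897 ((558.3113403320312, 111.6182861328125), (178.72238159179688, 181.33346557617188), 4.1262054443359375)
16 32 1280 23.771288318743302 ((554.2772827148438, 110.95883178710938), (130.7589874267578, 131.27317810058594), 0.5023111701011658)
75 95 257 82.24254899905009 ((554.1575317382812, 110.45313262939453), (78.01068115234375, 77.57582092285156), 44.02713394165039)
95 108 179 98.19467661002955 ((554.4151611328125, 109.54442596435547), (60.390899658203125, 57.55979919433594), 40.10544204711914)
108 150 310 129.34659943143782 ((553.8825073242188, 110.33888244628906), (40.11355209350586, 63.80127716064453), 43.34412384033203)
jarB zmax 79.9754933076025
3 16 628 12.547478131099126 ((388.40667724609375, 63.932945251464844), (119.25193786621094, 132.91476440429688), 4.021605968475342)
16 32 380 17.54923406565308 ((385.6557312011719, 64.18070983886719), (84.46260070800781, 84.05818176269531), 84.77909851074219)
frame zmax 17.025200085884762
3 16 4850 9.54319903039243 ((473.1044006347656, -305.67852783203125), (236.71035766601562, 261.0754699707031), 3.9791829586029053)
book zmax 16.063221510212657
3 16 4255 8.331738656875928 ((834.32470703125, -461.630615234375), (268.1929931640625, 233.10609436035156), 0.9810442328453064)
b1 [[828.  18.  -2.]
 [759.   4. 117.]
 [744.   3. 114.]
 [735.   3.  96.]]
b2 [[ 842. -109.   -1.]
 [ 767. -108.  131.]
 [ 751. -109.  129.]
 [ 746. -111.  103.]]
cup [[784. 192.  62.]
 [779. 199.  31.]
 [772. 205.   4.]
 [752. 201.   9.]]
```

View pics/crop1.png

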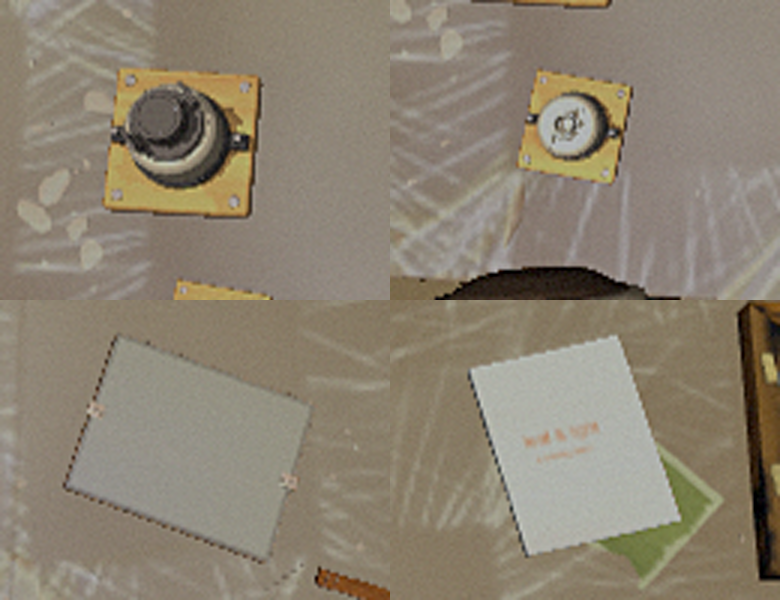

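The jar meant is A: its block is 130 mm and its shoulder is at z≈82 with the cap on, where B's block is 84 mm and it stands lower. Its axis is at about (554,111). The frame is the clip-edged one at px (363,260). The one at (420,138) is printed and has no clips, so it looks like a book. I'll move over the jar while I fit the frame.

```bash
python3 -m creep '[[0,0,0.027,2.3,4.1,0.2,1],[0,0,0.054,4.6,8.2,0.4,1],[0,0,0.08,6.9,12.3,0.6,1],[0,0,0.107,9.2,16.4,0.8,1],[0,0,0.133,11.5,20.5,1,1],[0,0,0.16,13.8,24.6,1,1],[0,0,0.187,16.1,28.7,1,1],[0,0,0.213,18.4,32.8,1,1]]' 40
python3 - <<'E'
from h import *
im=cv2.imread("pics/top0.png");d=np.load("pics/top0.npy");W=cloud("top",d)
np.set_printoptions(precision=1,suppress=True)
p=bot.camera_params("top");K=p["intrinsics"];Ti=np.linalg.inv(p["world_to_cam"])
def ray(u,v,z):
    r=Ti[:3,:3]@np.array([(u-K[0,2])/K[0,0],(v-K[1,2])/K[1,1],1]);o=Ti[:3,3];return (o+r*(z-o[2])/r[2])[:2]
for nm,b,cs in(("frame",(300,210),[(118,35),(312,105),(268,260),(65,188)]),("book",(360,90),[(80,70),(228,35),(290,220),(138,257)])):
    P=np.array([ray(b[0]+x/3,b[1]+y/3,10) for x,y in cs])
    print(nm,P,np.linalg.norm(np.diff(P,axis=0,append=P[:1]),axis=1),P.mean(0))
E
```

```text
time: 0.95
position: [370.0, -213.9, 240.4]
tool_rot: [[0.516, -0.856, -0.0], [-0.856, -0.516, 0.001], [-0.001, -0.0, -1.0]]
ft_force: [0.8, -0.7, -0.1]
opening: 85.9
frame [[ 567.1 -237.8]
 [ 515.8 -413.1]
 [ 378.1 -375.2]
 [ 427.4 -196.5]] [182.7 142.8 185.4 145.8] [ 472.1 -305.6]
book [[ 895.1 -362.6]
 [ 942.2 -505.9]
 [ 756.7 -560.7]
 [ 710.4 -418.5]] [150.8 193.5 149.5 193. ] [ 826.1 -461.9]
```

```bash
cat > snap.py <<'E'
import sys
from h import *
s=bot.read_state();im,d=bot.grab_frame("wrist")
n=sys.argv[1];cv2.imwrite(f"pics/{n}.png",im);np.savez(f"pics/{n}.npz",d=d,T=tool(s))
E
python3 snap.py w1
```

```text
(no output)
```

View pics/w1.png

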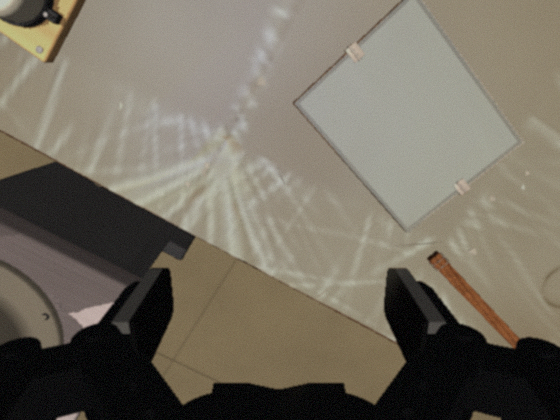

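The wrist view shows the clip frame at px (294..522, 0..231), with a narrow edge, two clips and plain pale glass. I'll fit it while moving on to the jar.

```bash
python3 - <<'E'
from h import *
np.set_printoptions(precision=1,suppress=True)
z=np.load("pics/w1.npz");W=cloud("wrist",z["d"],z["T"])
im=cv2.imread("pics/w1.png")
m=np.zeros(W.shape[:2],np.uint8)
zz=W[...,2]; m[:240,280:530]=((zz>4)&(zz<16))[:240,280:530]
print("table z",np.nanmedian(zz[90:130,200:280]),"glass",np.nanmedian(zz[80:150,380:440]))
q=W[m>0][:,:2].astype(np.float32)
n,l,st,c=cv2.connectedComponentsWithStats(cv2.morphologyEx(m,cv2.MORPH_OPEN,np.ones((5,5),np.uint8)))
k=1+st[1:,4].argmax();q=W[l==k][:,:2].astype(np.float32)
print(st[k],cv2.minAreaRect(q))
M=z["T"]@bot.camera_params("wrist")["T_tool_cam"];K=bot.camera_params("wrist")["intrinsics"]
P=[]
for u,v in[(294,103),(410,-2),(522,141),(405,231)]:
    r=M[:3,:3]@np.array([(u-K[0,2])/K[0,0],(v-K[1,2])/K[1,1],1]);o=M[:3,3];P.append((o+r*(10-o[2])/r[2])[:2])
P=np.array(P);print(P,np.linalg.norm(np.diff(P,axis=0,append=P[:1]),axis=1),P.mean(0))
E
python3 -m creep '[[0,0,0.027,2.3,4.1,0,1],[0,0,0.054,4.6,8.2,0,1],[0,0,0.08,6.9,12.3,0,1],[0,0,0.107,9.2,16.4,0,1],[0,0,0.133,11.5,20.5,0,1],[0,0,0.16,13.8,24.6,0,1],[0,0,0.187,16.1,28.7,0,1],[0,0,0.213,18.4,32.4,0,1]]'
python3 -m creep '[[0,0,0,0,0,0,1]]'
python3 snap.py w2
```

```text
table z 1.3153552470045042 glass 9.830926021790447
[  296     0   227   232 28479] ((474.24310302734375, -305.28472900390625), (195.912841796875, 149.49632263183594), 73.67498779296875)
[[ 430.3 -194.7]
 [ 563.4 -236.6]
 [ 518.3 -413.1]
 [ 377.8 -370.8]] [139.4 182.2 146.7 183.7] [ 472.4 -303.8]
time: 1.8
position: [557.2, 118.0, 239.9]
tool_rot: [[0.692, -0.722, 0.0], [-0.722, -0.692, 0.006], [-0.005, -0.004, -1.0]]
ft_force: [0.8, -0.5, 0.4]
opening: 85.0
time: 1.9
position: [558.3, 121.7, 239.0]
tool_rot: [[0.696, -0.718, -0.001], [-0.718, -0.696, 0.008], [-0.006, -0.005, -1.0]]
ft_force: [-0.7, -1.1, -0.2]
opening: 85.6
```

View pics/w2.png

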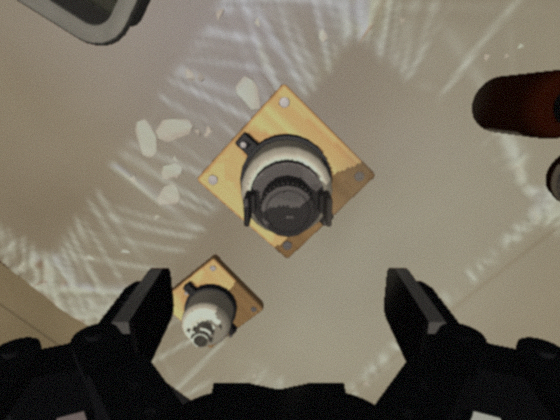

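The cap sits at px (288,195). Its tabs are at (250,208) and (327,208), almost in line with the jaws. Now the exact pose.

```bash
cat > cap.py <<'E'
import sys
from h import *
np.set_printoptions(precision=1,suppress=True)
n=sys.argv[1]
z=np.load(f"pics/{n}.npz");W=cloud("wrist",z["d"],z["T"])
im=cv2.imread(f"pics/{n}.png")
zz=W[...,2]
near=np.hypot(W[...,0]-554,W[...,1]-111)<60
for lo,hi in[(19,30),(78,88),(92,104),(110,128),(128,134),(134,145)]:
    m=near&(zz>lo)&(zz<hi);q=W[m]
    if len(q)>20: print(lo,hi,len(q),np.median(q[:,2]),cv2.minAreaRect(q[:,:2].astype(np.float32)),cv2.minEnclosingCircle(q[:,:2].astype(np.float32)))
m=(near&(zz>122)&(zz<150)).astype(np.uint8)
for u in (0,):
    k,l,st,c=cv2.connectedComponentsWithStats(m)
    for i in range(1,k):
        if st[i,4]>15:
            q=W[l==i];print(st[i],q.min(0),q.max(0),np.median(q,0))
cv2.imwrite(f"pics/{n}_c.png",cv2.resize(im[140:270,210:370],(800,650),interpolation=cv2.INTER_CUBIC)[:600])
E
python3 cap.py w2
python3 - <<'E'
from h import *
from bench import bot
print(bot.read_state()["position"],bot.read_state()["joint_positions"])
E
```

```text
19 30 3119 23.985960198402665 ((554.8125610351562, 112.20582580566406), (116.65782165527344, 119.62594604492188), 49.776695251464844) ((553.9949951171875, 111.00892639160156), 59.99525833129883)
78 88 1444 82.93885819955827 ((556.6853637695312, 113.0004653930664), (73.80370330810547, 77.3008804321289), 47.958011627197266) ((555.349853515625, 111.50928497314453), 39.01808547973633)
92 104 1538 97.94328216858906 ((557.9041137695312, 113.30776977539062), (54.691619873046875, 58.01029968261719), 47.88451385498047) ((555.49755859375, 111.32867431640625), 30.658384323120117)
110 128 677 118.24318462327528 ((557.5875244140625, 114.76756286621094), (33.36275100708008, 62.60894012451172), 36.61600112915039) ((559.170166015625, 115.15241241455078), 31.952356338500977)
128 134 2522 129.85791173361167 ((555.5784912109375, 111.49012756347656), (39.396324157714844, 63.6868896484375), 43.54274368286133) ((555.2861938476562, 111.31400299072266), 33.29617691040039)
[ 260  182   56   55 2348] [535.4  91.8 122.1] [575.8 131.9 132.5] [556.4 112.3 129.7]
[244 194   7  33 201] [526.1 124.7 122. ] [543.3 141.5 134.6] [535.3 133.2 132.4]
[325 194   8  33 218] [567.6  81.6 122. ] [584.7  98.4 135. ] [576.9  91.3 132.3]
[557.44706519 119.90195744 238.9434649 ] [-0.00355027  0.14082659  1.60138299  0.00657901  1.40088811  0.79831548]
```

View pics/w2_c.png

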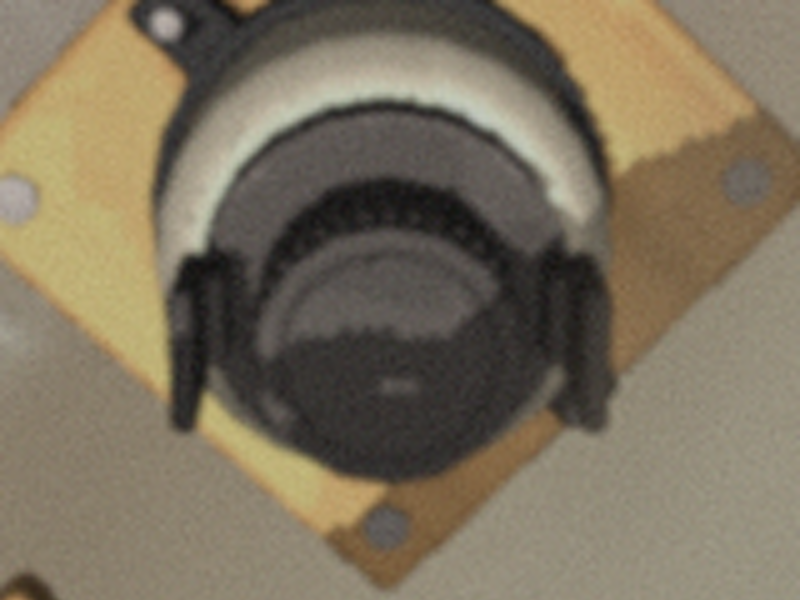

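The axis is at about (554.8,111), with top-camera and wrist values agreeing within 1.5 mm. The tab line is at about -46°, which matches the jaws. Next I centre and go partway down.

```bash
python3 -m creep '[[0,0,0,-0.15,-0.45,-1.7,1],[0,0,0,-0.26,-0.89,-3.5,1],[0,0,0,-0.26,-0.89,-5.2,1],[0,0,0,-0.26,-0.89,-7,1],[0,0,0,-0.26,-0.89,-7,1],[0,0,0,-0.26,-0.89,-7,1],[0,0,0,-0.26,-0.89,-7,1]]' 20
python3 -c "
from bench import bot
s=bot.read_state();print(s['position'],s['ft_force'],s['ft_torque'])"
python3 snap.py w3; python3 cap.py w3
```

```text
time: 2.65
position: [555.5, 110.5, 170.3]
tool_rot: [[0.694, -0.72, 0.001], [-0.72, -0.694, 0.006], [-0.004, -0.005, -1.0]]
ft_force: [0.0, -1.0, -1.0]
opening: 85.5
[555.50413265 110.49101711 170.33171419] [ 0.03141297 -0.97817946 -0.95031041] [ 0.00458497 -0.01767333  0.04859529]
19 30 4304 23.94271580161643 ((559.1549682617188, 118.79896545410156), (101.01856231689453, 119.72570037841797), 56.4479866027832) ((554.0081176757812, 111.02596282958984), 59.98234939575195)
78 88 2270 82.9906257470854 ((559.0357666015625, 114.89764404296875), (67.9212646484375, 77.16065979003906), 43.42517852783203) ((555.7096557617188, 111.4308090209961), 39.14311981201172)
92 104 2515 97.92325676936508 ((559.0537109375, 115.23884582519531), (50.703956604003906, 59.02933883666992), 43.53054428100586) ((555.4151000976562, 111.59280395507812), 30.55287742614746)
110 128 1339 118.33040699609677 ((557.0814208984375, 114.74154663085938), (35.12106704711914, 62.21415710449219), 34.65175247192383) ((559.13720703125, 115.135986328125), 31.951589584350586)
128 134 4541 129.8483941504263 ((555.3634643554688, 111.49710083007812), (40.29545211791992, 64.10662841796875), 45.281307220458984) ((555.61572265625, 111.98359680175781), 33.203365325927734)
[ 242  195   74   74 4217] [535.3  91.8 122. ] [576.  132.  132.1] [556.6 112.7 129.6]
[218 211  12  45 400] [525.9 124.8 122.1] [543.2 141.4 134.5] [536.2 133.8 132.2]
[328 211  11  44 398] [567.7  82.1 122.1] [584.9  98.8 134.4] [577.1  91.7 132.2]
```

View pics/w3.png

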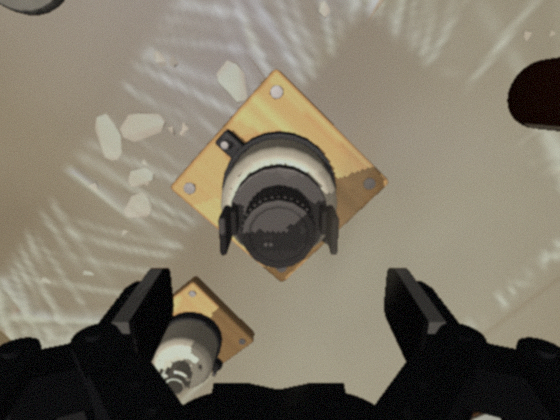

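```bash
python3 -m creep '[[-0.006,0,0,-0.03,0.03,-2,1],[-0.006,0,0,-0.06,0.06,-4,1],[-0.006,0,0,-0.06,0.06,-6,0.9],[-0.006,0,0,-0.06,0.06,-7.2,0.8],[-0.006,0,0,-0.06,0.06,-7.2,0.7],[-0.006,0,0,-0.06,0.06,-7.2,0.6],[-0.006,0,0,-0.06,0.06,-7.2,0.6],[-0.006,0,0,-0.06,0.06,-7.2,0.6]]' 20
python3 -c "
from bench import bot
s=bot.read_state();print(s['position'],s['ft_force'],s['ft_torque'])"
python3 snap.py w4
```

```text
time: 3.5
position: [555.9, 111.2, 99.7]
tool_rot: [[0.694, -0.72, 0.003], [-0.72, -0.694, 0.0], [0.002, -0.002, -1.0]]
ft_force: [0.3, -0.5, 0.7]
opening: 68.1
[555.89212934 111.18531069  99.66360914] [ 0.28704657 -0.53895961  0.68998618] [-0.01445522  0.06721359  0.01790558]
```

View pics/w4.png

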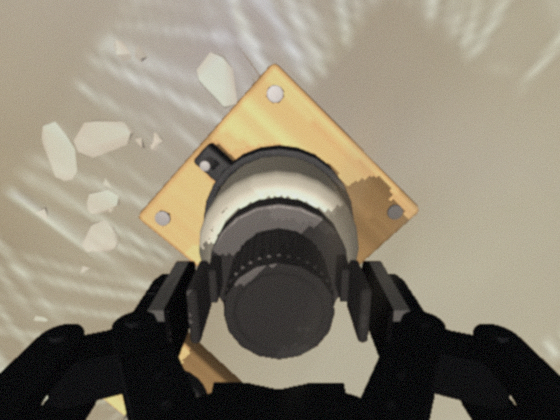

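Both pads straddle the tabs, at px (195,300) and (360,300). Next I close in stages, lowering 2 mm.

```bash
python3 -m creep '[[0,0,0,0,0,-0.2,0.5],[0,0,0,0,0,-0.2,0.46],[0,0,0,0,0,-0.2,0.43],[0,0,0,0,0,-0.2,0.4],[0,0,0,0,0,-0.2,0.37],[0,0,0,0,0,-0.2,0.37]]' 20
python3 -c "
from bench import bot
s=bot.read_state();print(s['position'],s['ft_force'],s['ft_torque'],s['opening'])"
```

```text
time: 4.15
position: [556.4, 111.1, 98.9]
tool_rot: [[0.694, -0.72, 0.004], [-0.72, -0.694, 0.0], [0.003, -0.003, -1.0]]
ft_force: [-2.3, -0.4, 9.4]
opening: 58.6
[556.44545722 111.12006944  98.90544806] [-2.3250927  -0.36288176  9.41963513] [-0.02914048  0.47064256 -0.01760495] 58.58330521065648
```

```bash
python3 -m creep '[[0,0,0,-0.06,0,0.1,0.37],[0,0,0,-0.1,0,0.1,0.34],[0,0,0,-0.1,0,0.1,0.31],[0,0,0,-0.1,0,0.1,0.28],[0,0,0,-0.1,0,0.1,0.26],[0,0,0,-0.1,0,0.1,0.26]]' 20
python3 -c "
from bench import bot
s=bot.read_state();print(s['position'],s['ft_force'],s['ft_torque'],s['opening'])"
python3 snap.py w5
```

```text
time: 4.75
position: [555.6, 111.1, 100.1]
tool_rot: [[0.694, -0.72, 0.005], [-0.72, -0.694, -0.0], [0.003, -0.003, -1.0]]
ft_force: [-0.0, -0.5, 3.1]
opening: 54.0
[555.6215116 111.0549442 100.1187485] [-0.03705124 -0.49632724  3.07977327] [-0.09674051 -0.04588212 -0.06191806] 54.01773229763059
```

View pics/w5.png

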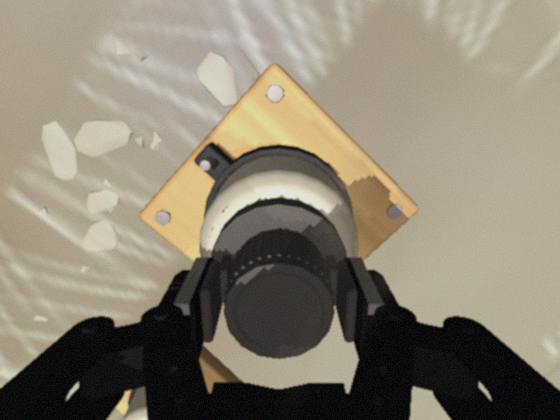

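The tabs are in 5 mm each (54.0 mm across) and the side force is about 0. Turning anticlockwise now. The stop cannot come before 36°.

```bash
python3 -m creep '[[0,0,0.06,0,0,0,0.26],[0,0,0.12,0,0,0,0.26],[0,0,0.18,0,0,0,0.26],[0,0,0.24,0,0,0,0.26],[0,0,0.30,0,0,0,0.26],[0,0,0.30,0,0,0,0.26],[0,0,0.30,0,0,0,0.26]]' 20
cat > st.py <<'E'
from bench import bot
import numpy as np
np.set_printoptions(precision=3,suppress=True)
s=bot.read_state();R=s['tool_rot'];print(s['position'],"F",s['ft_force'],"M",s['ft_torque'],s['opening'],"ang",np.degrees(np.arctan2(R[1,0],R[0,0])),"j6",s['joint_positions'][5],"tau6",s['tau'][5])
E
python3 st.py
```

```text
time: 5.5
position: [555.7, 111.2, 100.1]
tool_rot: [[0.875, -0.484, 0.005], [-0.484, -0.875, 0.002], [0.003, -0.004, -1.0]]
ft_force: [1.0, 0.4, 1.5]
opening: 54.2
[555.712 111.193 100.139] F [1.031 0.437 1.52 ] M [ 0.128 -0.123  0.025] 54.153221150664066 ang -28.91711102351089 j6 0.4873612613175044 tau6 -0.014695260906592011
```

```bash
python3 -m creep '[[0,0,0.06,0,0,0,0.26],[0,0,0.12,0,0,0,0.26],[0,0,0.18,0,0,0,0.26],[0,0,0.24,0,0,0,0.26],[0,0,0.28,0,0,0,0.26],[0,0,0.28,0,0,0,0.26],[0,0,0.28,0,0,0,0.26]]' 20
python3 st.py;python3 snap.py w6
```

```text
time: 6.2
position: [555.7, 111.2, 100.1]
tool_rot: [[0.975, -0.224, 0.004], [-0.224, -0.975, 0.003], [0.003, -0.003, -1.0]]
ft_force: [0.4, -0.4, 1.4]
opening: 54.1
[555.677 111.174 100.138] F [ 0.443 -0.401  1.358] M [ 0.035 -0.075  0.024] 54.07094427344261 ang -12.961125035598151 j6 0.20766166965350003 tau6 -0.0017476510402048007
```

View pics/w6.png

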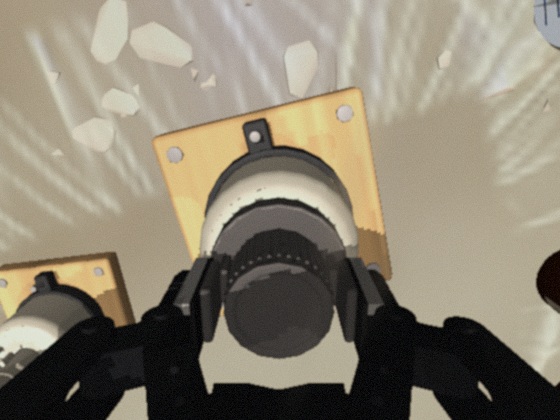

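```bash
python3 -m creep '[[0,0,0.02,0,0,0,0.26],[0,0,0.035,0,0,0,0.26],[0,0,0.035,0,0,0,0.26]]' 20 >/dev/null; python3 st.py
python3 -m creep '[[0,0,0.02,0,0,0,0.26],[0,0,0.035,0,0,0,0.26],[0,0,0.035,0,0,0,0.26]]' 20 >/dev/null; python3 st.py
```

```text
[555.684 111.177 100.148] F [-0.416 -0.554  2.381] M [-0.009 -0.024  0.043] 53.79068420965202 ang -10.922437273076062 j6 0.17196757127168305 tau6 -0.09492033859714866
[555.682 111.158 100.11 ] F [ 0.54  -0.354  1.882] M [-0.043 -0.1   -0.045] 53.85501761791474 ang -8.888122765852447 j6 0.13630454568066647 tau6 -0.09653750108554959
```

```bash
python3 -m creep '[[0,0,0.02,0,0,0,0.26],[0,0,0.035,0,0,0,0.26],[0,0,0.035,0,0,0,0.26]]' 20 >/dev/null; python3 st.py
```

```text
[555.721 111.171 100.145] F [ 0.33  -0.416  3.013] M [-0.021 -0.106 -0.001] 54.07422674449644 ang -6.846649585727401 j6 0.10052344508350516 tau6 -0.0976049154996872
```

```bash
python3 -m creep '[[0,0,0.02,0,0,0,0.26],[0,0,0.035,0,0,0,0.26],[0,0,0.035,0,0,0,0.26]]' 20 >/dev/null; python3 st.py
```

```text
[555.796 111.226 100.158] F [1.118 0.056 1.011] M [ 0.057 -0.144  0.023] 54.28510238342943 ang -4.813214238284509 j6 0.06490500155891751 tau6 -0.13361480087041855
```

```bash
python3 -m creep '[[0,0,0.02,0,0,0,0.26],[0,0,0.035,0,0,0,0.26],[0,0,0.035,0,0,0,0.26]]' 20 >/dev/null; python3 st.py
```

```text
[555.852 111.219 100.151] F [1.279 0.103 1.02 ] M [ 0.034 -0.275 -0.089] 54.17434155804433 ang -2.7845278549187333 j6 0.029284015538251378 tau6 -0.21317662205547094
```

```bash
python3 -m creep '[[0,0,0.01,0,0,0,0.26],[0,0,0.018,0,0,0,0.26]]' 20 >/dev/null; python3 st.py;  python3 -m creep '[[0,0,0,0,0,0,0.26]]' 20 >/dev/null; python3 st.py
```

```text
[555.842 111.242 100.123] F [1.657 0.926 1.604] M [ 0.057 -0.161 -0.193] 53.84195283610729 ang -1.7202626007773516 j6 0.010606719741316937 tau6 -0.09609483880922198
[555.872 111.272 100.156] F [1.541 0.015 2.033] M [ 0.027 -0.142 -0.145] 54.33185453478944 ang -1.707829670030308 j6 0.010365940058990365 tau6 -0.20986785180866718
```

```bash
python3 -m creep '[[0,0,0.01,0,0,0,0.26]]' 20 >/dev/null; python3 st.py;for i in 1 2; do python3 -m creep '[[0,0,0,0,0,0,0.26]]' 20 >/dev/null; python3 st.py; done; python3 snap.py w7; python3 st.py
```

```text
[555.884 111.24  100.152] F [1.423 0.201 1.079] M [ 0.077 -0.158 -0.186] 54.28042690707939 ang -1.1146819352756174 j6 -7.565006088351795e-05 tau6 -0.031149450223892927
[555.894 111.225 100.152] F [ 1.343 -0.045  2.259] M [-0.007 -0.136 -0.213] 54.12542166915122 ang -1.1014339748969828 j6 -0.00037366491255010374 tau6 -0.2482056710869074
[555.871 111.237 100.147] F [0.401 0.333 1.389] M [ 0.035 -0.176 -0.212] 54.52542194340055 ang -1.1035051506779292 j6 -0.0003133880416095812 tau6 -0.19401591271162033
[555.874 111.215 100.136] F [ 1.682 -0.358  1.57 ] M [-0.018 -0.178 -0.188] 54.249664170401594 ang -1.1041321498099796 j6 -0.0003499042022140828 tau6 -0.19225182943046093
```

View pics/w7.png

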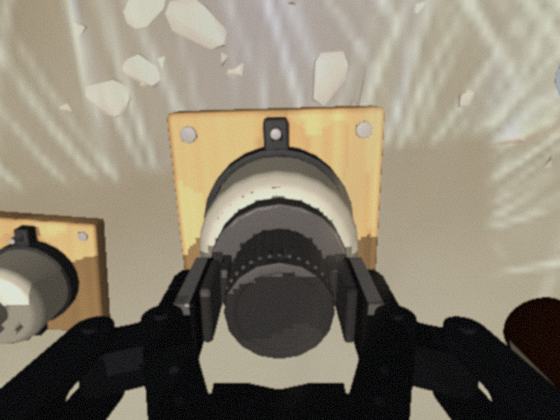

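Mz rises with angle from about 0 to a steady -0.20 N m, above the 0.1 drag limit, at 45° of turn: that is the end stop. I'll ease back to just at it and lift a little to test.

```bash
python3 -m creep '[[0,0,-0.02,0,0,0,0.26],[0,0,-0.045,0,0,0,0.26],[0,0,-0.045,0,0,0,0.26]]' 20 >/dev/null; python3 st.py; python3 -m creep '[[0,0,0,0,0,0.1,0.26],[0,0,0,0,0,0.2,0.26]]' 20 >/dev/null; python3 st.py
```

```text
[555.868 111.202 100.137] F [0.775 0.569 1.486] M [-0.062 -0.169 -0.05 ] 54.11663356511818 ang -3.7284749645702586 j6 0.04569690139126046 tau6 0.09170747129246593
[555.469 111.262 101.45 ] F [ 2.431  0.56  -3.593] M [ 0.104 -0.473 -0.072] 54.26339095717575 ang -3.7249261436102925 j6 0.04563722224947783 tau6 -0.06695534801110625
```

```bash
python3 -m creep '[[0,0,0,0,0,0.1,0.26],[0,0,0,0,0,0.2,0.26]]' 20 >/dev/null; python3 st.py
```

```text
[555.347 111.375 103.104] F [ 3.396  0.603 -3.816] M [ 0.078 -0.523 -0.098] 53.440989497251465 ang -3.727687427766109 j6 0.04563753115693768 tau6 -0.074593392200768
```

```bash
python3 -m creep '[[0,0,0,0.05,0,0.1,0.26],[0,0,0,0.05,0,0.3,0.26],[0,0,0,0.05,0,0.5,0.26]]' 20 >/dev/null; python3 st.py; python3 snap.py w8; python3 cap.py w8
```

```text
[555.613 111.362 108.128] F [ 2.242 -0.366 -3.072] M [ 0.092 -0.331 -0.087] 54.09866312603711 ang -3.7239084566100007 j6 0.04569502218702795 tau6 -0.05665376200340688
19 30 6590 23.962361229566326 ((554.1845703125, 125.47763061523438), (89.63334655761719, 119.88941192626953), 89.0900650024414) ((554.0023193359375, 111.00105285644531), 59.9969367980957)
78 88 4550 83.48672741858985 ((556.33740234375, 127.83079528808594), (46.18751525878906, 77.62557220458984), 86.6170654296875) ((555.3012084960938, 112.42723083496094), 38.95134735107422)
92 104 614 99.80242175267975 ((556.410888671875, 131.9373321533203), (20.729297637939453, 57.59489822387695), 86.28571319580078) ((555.7440185546875, 121.6641845703125), 28.797632217407227)
110 128 3506 120.64758941935895 ((555.1517944335938, 117.35873413085938), (30.978757858276367, 81.33211517333984), 86.70291137695312) ((555.198486328125, 118.16908264160156), 40.66622543334961)
128 134 1843 131.29433196515987 ((555.1172485351562, 117.07392120361328), (30.926036834716797, 81.47299194335938), 86.00141143798828) ((555.2001953125, 118.26144409179688), 40.737369537353516)
134 145 11728 137.79694186157082 ((556.494873046875, 112.01463317871094), (78.55171966552734, 40.34049606323242), 12.254353523254395) ((555.22509765625, 117.86048889160156), 40.78377914428711)
[  224   242   111   117 10174] [534.5  91.6 122. ] [575.7 132.6 140. ] [555.3 115.6 137.4]
[ 158  264   63   95 3021] [514.5 101.8 122. ] [532.2 125.3 150. ] [527.8 120.9 139.9]
[ 336  264   64   95 3027] [577.5  98.3 122. ] [595.9 121.6 150. ] [582.1 116.2 139.9]
```

View pics/w8.png

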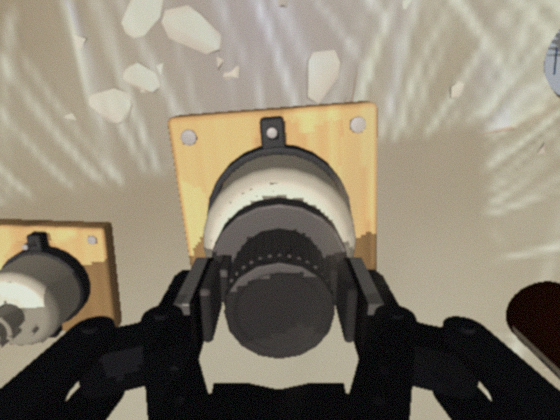

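The cap top rose from 129.8 to 137.8 mm with the gripper, so it is free. Lifting straight clear of the 30 mm neck.

```bash
python3 -m creep '[[0,0,0,0,0,0.5,0.26],[0,0,0,0,0,1.1,0.26],[0,0,0,0,0,1.8,0.26],[0,0,0,0,0,2.6,0.26],[0,0,0,0,0,3.4,0.26],[0,0,0,0,0,4.2,0.26],[0,0,0,0,0,5,0.26],[0,0,0,0,0,6,0.26]]' 20 >/dev/null; python3 st.py
python3 -m creep '[[0,0,0,0,0,1,0.26],[0,0,0,0,0,2,0.26],[0,0,0,0,0,2,0.26]]' 20 >/dev/null; python3 st.py
python3 - <<'E'
from h import *
im,d=bot.grab_frame("scene");cv2.imwrite("pics/s2.png",cv2.resize(im[150:350,150:417],(800,600)))
E
```

```text
[555.636 111.337 169.156] F [ 0.059  0.323 -1.175] M [ 0.031 -0.013 -0.004] 54.11689765947376 ang -3.721415566909224 j6 0.04618533279460906 tau6 -0.0010517731061554514
[556.862 111.339 191.398] F [ 0.107 -0.044 -0.496] M [-0.024 -0.043 -0.012] 54.3172658381814 ang -3.7157918963254235 j6 0.046314179006834426 tau6 0.0005524874177353922
```

View pics/s2.png

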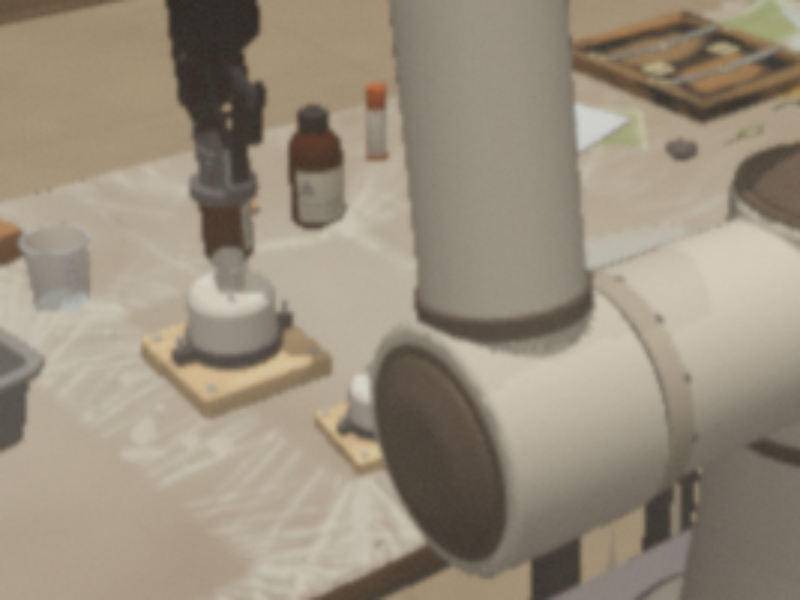

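The cap is off and in the fingers, and the bare neck is visible at px (230,270). The bottles and cup are undisturbed. Carrying it to the frame.

```bash
python3 -m creep '[[0,0,0,-0.4,-2,0,0.26],[0,0,0,-1.2,-6,0,0.26],[0,0,0,-2,-10,0,0.26],[0,0,0,-2.8,-14,0,0.26],[0,0,0,-3.6,-18,0,0.26],[0,0,0,-4.4,-22,0,0.26],[0,0,0,-5.2,-26,0,0.26],[0,0,0,-6,-30,0,0.26]]' 20 >/dev/null; python3 st.py
```

```text
[ 495.384 -190.02   189.712] F [ 0.398 -0.15   0.12 ] M [-0.056 -0.045  0.047] 54.16079829705072 ang -3.724015002388117 j6 -0.5341200831606556 tau6 0.7625317946076393
```

```bash
python3 -m creep '[[0,0,0,-0.7,-3.8,0,0.26],[0,0,0,-1.4,-7.6,0,0.26],[0,0,0,-1.9,-10,0,0.26],[0,0,0,-2.1,-11.5,0,0.26],[0,0,0,-2.1,-11.5,0,0.26],[0,0,0,-2.1,-11.5,0,0.26],[0,0,0,-2.1,-11.5,0,0.26]]' 20 >/dev/null; python3 st.py;python3 snap.py w9
```

```text
[ 474.718 -303.534  189.475] F [ 0.089  0.073 -1.235] M [-0.012  0.042  0.023] 54.22982516774592 ang -3.6338664246800603 j6 -0.7248617462772584 tau6 0.003856449475279078
```

View pics/w9.png

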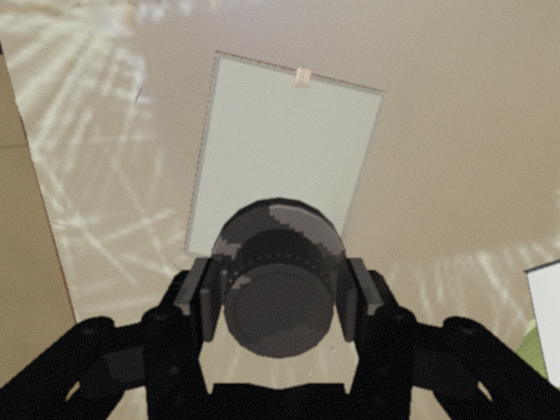

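```bash
python3 - <<'E'
from h import *
np.set_printoptions(precision=1,suppress=True)
z=np.load("pics/w9.npz");W=cloud("wrist",z["d"],z["T"])
for u,v in[(219,55),(381,95),(192,250),(350,230),(280,150)]: print(W[v-2:v+3,u-2:u+3].reshape(-1,3).mean(0))
E
python3 -m creep '[[0,0,0,0,0,-3,0.26],[0,0,0,0,0,-6,0.26],[0,0,0,0,0,-9,0.26],[0,0,0,0,0,-12,0.26],[0,0,0,0,0,-13.5,0.26],[0,0,0,0,0,-14.5,0.26],[0,0,0,0,0,-14.5,0.26],[0,0,0,0,0,-14.5,0.26]]' 20 >/dev/null; python3 st.py
```

```text
[ 432.4 -197.3    9.8]
[ 566.  -237.5   10.2]
[nan nan nan]
[ 540.7 -362.5    1.2]
[ 477.6 -278.7    9.9]
[ 475.619 -304.217   45.894] F [-0.952 -0.389 -0.664] M [-0.018 -0.043 -0.012] 53.95782269515225 ang -3.606868749451118 j6 -0.7268810860387126 tau6 0.0005114452324050944
```

```bash
python3 -m creep '[[0,0,0,-0.1,0,-0.7,0.26],[0,0,0,-0.1,0,-1.3,0.26],[0,0,0,-0.1,0,-1.8,0.26],[0,0,0,-0.1,0,-1.9,0.26],[0,0,0,-0.1,0,-1.9,0.26]]' 20; python3 st.py
python3 - <<'E'
from h import *
im,d=bot.grab_frame("scene");cv2.imwrite("pics/s3.png",cv2.resize(im[150:300,300:500],(800,600)))
im,d=bot.grab_frame("top");cv2.imwrite("pics/t3.png",cv2.resize(im[190:320,280:453],(800,600)))
E
```

```text
time: 13.45
position: [474.4, -304.0, 26.5]
tool_rot: [[0.998, -0.063, 0.004], [-0.063, -0.998, 0.004], [0.004, -0.004, -1.0]]
ft_force: [0.7, 0.6, -0.4]
opening: 54.4
[ 474.386 -304.007   26.485] F [ 0.735  0.593 -0.428] M [0.001 0.034 0.028] 54.379898507514866 ang -3.6138459665489684 j6 -0.728446480988973 tau6 -7.215192454168573e-05
```

View pics/t3.png

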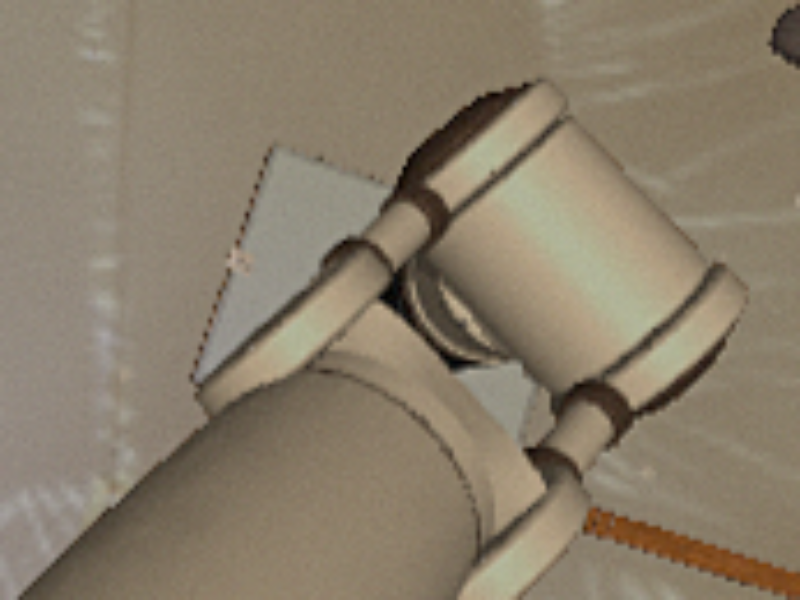

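The arm covers the cap and the frame has not moved. Lowering in small steps and feeling for contact.

```bash
for i in 1; do python3 -m creep '[[0,0,0,0,0,-0.1,0.26],[0,0,0,0,0,-0.2,0.26]]' 20 >/dev/null; python3 st.py; python3 -m creep '[[0,0,0,0,0,-0.05,0.26],[0,0,0,0,0,-0.1,0.26]]' 20 >/dev/null; python3 st.py; done
```

```text
[ 474.857 -304.446   25.141] F [ 0.223  0.086 -0.609] M [ 0.033  0.025 -0.016] 53.932277397323766 ang -3.6126598542138604 j6 -0.7284331801606023 tau6 0.00021574860511464067
[ 474.887 -304.48    24.155] F [-0.592  0.495 -1.189] M [ 0.038 -0.029  0.002] 54.22751365557635 ang -3.6112961312021823 j6 -0.7284887727764422 tau6 7.698003173572943e-05
```

```bash
python3 -m creep '[[0,0,0,0,0,-0.05,0.26],[0,0,0,0,0,-0.08,0.26]]' 20 >/dev/null; python3 st.py
```

```text
[ 474.892 -304.475   23.306] F [ 0.731  0.907 -1.242] M [-0.001 -0.028  0.034] 53.92304260739767 ang -3.6109397971690753 j6 -0.728487560967872 tau6 4.064575705342577e-05
```

```bash
python3 -m creep '[[0,0,0,0,0,-0.05,0.26],[0,0,0,0,0,-0.05,0.26]]' 20 >/dev/null; python3 st.py
```

```text
[ 474.992 -304.533   23.062] F [-0.523  1.129  1.895] M [ 0.089  0.112 -0.043] 53.57480541875856 ang -3.610628221013715 j6 -0.7284812102456247 tau6 -0.012625519302673638
```

```bash
python3 -m creep '[[0,0,0,0,0,-0.05,0.26],[0,0,0,0,0,-0.05,0.26]]' 20 >/dev/null; python3 st.py
```

```text
[ 475.1   -304.57    22.953] F [-0.624  1.774  4.331] M [ 0.325  0.331 -0.016] 54.133651659605896 ang -3.6075320598141594 j6 -0.7284691831534226 tau6 -0.019568991847336292
```

Contact is at TCP z 23.0, as expected for a rim at 10 mm, with about 4 N. Releasing gradually while following the pads' upward swing by about 1 mm.

```bash
python3 -m creep '[[0,0,0,0,0,0,0.32],[0,0,0,0,0,-0.03,0.36],[0,0,0,0,0,-0.06,0.40],[0,0,0,0,0,-0.09,0.44],[0,0,0,0,0,-0.12,0.48],[0,0,0,0,0,-0.12,0.54]]' 20 >/dev/null; python3 st.py
python3 -m creep '[[0,0,0,0,0,0,0.6],[0,0,0,0,0,0,0.7],[0,0,0,0,0,0,0.8],[0,0,0,0,0,0,0.9],[0,0,0,0,0,0,0.9]]' 20 >/dev/null; python3 st.py; python3 snap.py w10
```

```text
[ 475.111 -304.593   21.713] F [-0.704 -0.103  0.211] M [0.039 0.039 0.001] 65.89832539356203 ang -3.6104978391995837 j6 -0.7284473636519377 tau6 -5.4577025139224133e-05
[ 475.147 -304.606   21.744] F [-0.162  0.077 -0.515] M [-0.018  0.01   0.031] 80.983628496201 ang -3.606750530580467 j6 -0.728488494839127 tau6 -3.882611395056301e-05
```

View pics/w10.png

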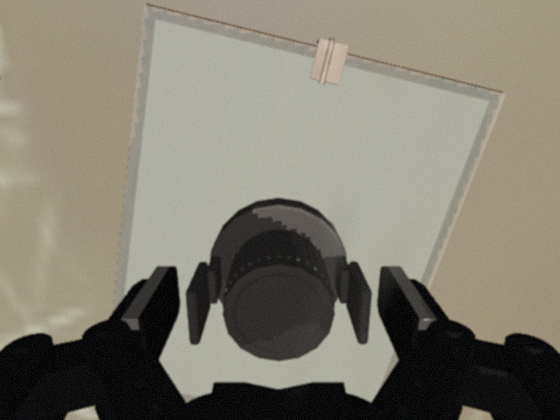

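The cap stands upright on the glass with both tabs sprung back, at px (205,300) and (355,300), and the pads are clear. Rising straight up, then checking.

```bash
python3 -m creep '[[0,0,0,0,0,1,1],[0,0,0,0,0,3,1],[0,0,0,0,0,6,1],[0,0,0,0,0,10,1],[0,0,0,0,0,14,1],[0,0,0,0,0,18,1],[0,0,0,0,0,20,1],[0,0,0,0,0,20,1]]' 20 >/dev/null; python3 st.py
python3 -m creep '[[0,0,0,1,4,0,1],[0,0,0,2,8,0,1],[0,0,0,3,12,0,1],[0,0,0,3.5,15,0,1],[0,0,0,4,18,0,1],[0,0,0,4,18,0,1],[0,0,0,4,18,0,1]]' 20 >/dev/null; python3 st.py
python3 snap.py w11
python3 - <<'E'
from h import *
np.set_printoptions(precision=1,suppress=True)
im,d=bot.grab_frame("top");cv2.imwrite("pics/t4.png",im)
W=cloud("top",d)
for n,(u,v) in dict(b1=(254,140),b2=(298,138)).items(): print(n,W[v-6:v+1:6,u])
z=np.load("pics/w11.npz");W=cloud("wrist",z["d"],z["T"]);zz=W[...,2]
near=np.hypot(W[...,0]-474,W[...,1]+305)<140
for lo,hi in[(5,16),(18,27),(45,70)]:
    q=W[near&(zz>lo)&(zz<hi)]
    if len(q): print(lo,hi,len(q),np.median(q[:,2]),cv2.minAreaRect(q[:,:2].astype(np.float32)))
E
```

```text
[ 476.861 -306.274  226.914] F [-0.993  0.446  0.156] M [-0.033  0.023  0.017] 85.56180451668119 ang -3.59976437047153 j6 -0.7257554880232898 tau6 0.001672059042903129
[ 516.363 -125.768  225.934] F [-0.439 -0.371  0.058] M [-0.004 -0.037 -0.051] 85.41034432353167 ang -3.518725638209116 j6 -0.40644602197345236 tau6 0.029892950551584363
b1 [[759.9   3.8 115.1]
 [742.6   2.1 117.5]]
b2 [[ 767.1 -108.1  129.3]
 [ 750.8 -109.1  129.8]]
5 16 15179 9.862601399068637 ((475.0361328125, -303.5615234375), (193.3485565185547, 149.42959594726562), 73.68172454833984)
18 27 838 20.9331804587965 ((474.91162109375, -298.7838134765625), (50.805484771728516, 59.421504974365234), 81.76536560058594)
45 70 1346 52.589442209130794 ((474.2339782714844, -303.896240234375), (41.135658264160156, 63.575897216796875), 86.13175964355469)
```

View pics/w11.png

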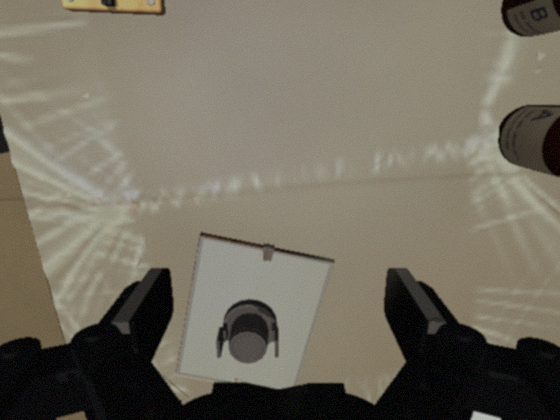

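View pics/t4.png

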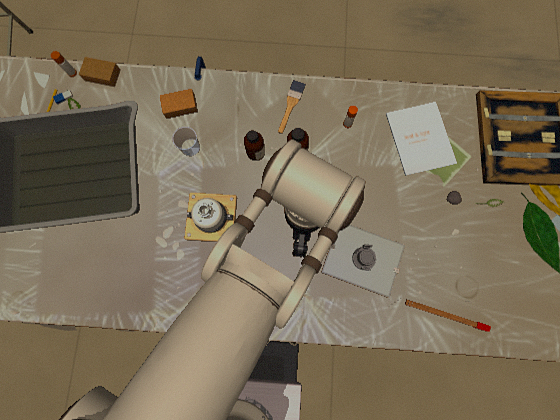

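The cap stands mid-glass at px (363,257). Its tabs span 63.6 mm, so they are free and intact. The frame is at (475,-304), unmoved within measurement error. Bottles and cup are in place. Handing in.

```bash
python3 -c "
from bench import bot
print(bot.hand_in())"
```

```text
the job is handed in; nothing more can be done
None
```

The jar is open and its cap stands top side up in the middle of the clip frame's glass. I let go of it, moved the arm clear and handed the job in; no verdict was given.

- **Squeeze:** I pressed each tab in about 5 mm, judging by a 54 mm finger opening against 64 mm when free, with the grip set to 20 N. Afterwards the tabs measured 63.6 mm across, so they sprang back and did not crack.
- **Turn:** I turned the cap about 45° anticlockwise. The torque rose from about 0 to a steady 0.20 N m, which I took as the end stop. I then eased back about 2.6° to just at the stop.
- **Lift:** The cap came off with no more than about 4 N of upward pull at any reading.
- **Set-down:** The rim met the glass with about 4 N at the height expected. The frame's centre measured within 2 mm of its earlier position, at the same angle, and the cap is well inside the glass edges.
- **Left alone:** The two bottles measured the same positions as before, within noise, and the cup looked unmoved in the pictures.

Two measurements were rough. My first frame sizes from hand-picked corners came out about 10 mm small, so I used the depth fit (196 × 150 mm). While closing the fingers there was a brief downward press of about 9 N on the cap, which I relieved before turning.

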